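# Close the wheelset tub and store it

### The arm

A 6-joint arm with a two-finger parallel gripper is mounted at the origin on the work surface. World frame = base frame: x ahead of the robot, y to its left, z up, the work surface at z = 0. Lengths are in m, angles in rad, forces in N, time in s.
With the tool pointing down it reaches from about 0.3 to 0.875 m from the base axis. Payload 6.4 kg.
Tool frame: the origin (TCP) lies at the very end of the fingers, on their centre line; the grasp point (between the pads) lies 19 mm behind it; z points along the fingers, y is the direction in which the jaws open and shut (so a half turn about z gives the same grasp; the last joint's range is limited). The gripper opens to 85 mm and grips with 20 to 120 N. Pads are 22 mm wide; open, the fingers measure 114 mm over their backs; the gripper's body (76 mm by 85 mm) begins 54 mm behind the grasp point. The pads swing forward as they close: fully open they stand 13 mm farther back than shut.
Start: joints at [1.117, 0.181, 1.607, -0, 1.354, -0.206], TCP at [0.141, 0.557, 0.209] pointing down, gripper open.
Joint ranges: [-2.99, 2.99], [-0.89, 2.07], [0.3, 2.58], [-1.14, 4.28], [0, 2.63], [-3.12, 3.12]. Speed limits (rad/s): [2.57, 2.57, 3.01, 3.14, 3.14, 3.14].

### API

Orientations are given as a unit quaternion [w, x, y, z].
In Python, from bench import telemetry, imaging, ctrl gives the robot as it stands.
- The arm moves only by the shell command python3 -m pendant 'ROWS' [OPENING]. ROWS is JSON, a list that holds one entry, the list of rows, each a list of 6 numbers: the shift along the tool's x, y, z in units of 200 mm (1.0 is 200 mm), then the turn, a rotation vector about the tool's x, y, z in units of pi rad (1.0 is pi rad). In form: [[[tx, ty, tz, rx, ry, rz], ...]]. A call has 1 to 12 rows; each row shifts and turns the pose as measured when the row begins, along the tool's axes as they then stand; what a row does not reach is not made up. A row lasts 1/8 s, in which the tool goes at most 62.5 mm and 10.7 degrees, less where a joint would pass 70% of its speed; a pose out of reach is approached as far as the arm can. A call with a number of a shift or a turn outside -1 to 1 is refused whole. A call with a gripper value outside its range is refused whole. OPENING is the closure, from 0 (fully open) to 1 (shut), set as the call begins (- or left out, the last holds). The fingers move at their own pace and stop on an object; the grip force is fixed at half the most. Time passes only in rows, so rows that do not move let the fingers close. It gives the time, the measured TCP pose, the force and the opening at its end, in the units of the state.
- telemetry.get_obs(): the state, without advancing time (a new reading comes with each control period).
- imaging.camera(name): name is "scene" or "top" or "wrist"; returns a dict with "pixels" (384x512x3 uint8, blue, green, red), "vfov" (degrees; the focal length in pixels is half the picture's height over the tangent of half this angle, whatever the lens; pixels are square), "cx", "cy" (the principal point, pixels), "R" (3x3) and "t" (3): a world point X has camera coordinates R X + t. Camera axes: x right, y down, z forward; pixel columns grow to the right and rows downward; lengths in m; the calibration is good to about 2 mm. A picture is of the moment at which its call begins. There is no depth.
- ctrl.hand_in(): hands the job in, once; it reports no verdict.
The state is a dict: "time_s": time; "q": joint angles; "dq": joint speeds; "joint_efforts": joint torques, N m; "eef_pos": TCP position; "eef_rot": TCP orientation; "wrist_force": force on the tool from outside, world axes, zero at the start; "torque": the same for the moment, N m; "opening": opening from 0.0 (shut) to 1.0 (fully open).
Only numpy, scipy, OpenCV 4.12 (cv2) and the standard library are available. Lean on these libraries where they do the work, as an engineer would, in place of code of your own. Each camera call takes 0.05 s, during which the arm holds its last target.

### The job

Take the lid that fits the open tub of wheelsets (the larger of the two lids lying on the bench) and press it down on the tub until it snaps fully home all round. Then, keeping it upright, put the closed tub down in the empty bay of the wooden tray, beside the closed tub already there, and let go. Leave the other lid, the stored tub, the paint jar and the boxcar where they are.

Things in the scene. Friction and masses are not known exactly. Their poses are not given: they have to be found in the camera images.
- tub: open white plastic tub holding three metal wheelsets, free on the bench, 90 (its x) x 66 (its y) x 46 mm high, walls 3 mm, 0.12 to 0.28 kg in all. Origin: centre of the underside; z up. On each long side (y = +-33 mm) a spring catch, a round grey bar 44 mm long along x, 8 mm thick, stands 4 mm out of the wall, centred 38 mm above the underside
- tub_rim (a point): centre of the tub's open mouth, level with its rim, 46 mm above its origin. Fully home, the lid's plate rests on the rim, the lid's origin 16.5 mm below this point; merely laid on, it rests on the catches about 10 mm higher. Snapping takes about 10 to 12 N pressed straight down at the middle; then it holds by itself (about 8 N to pull off): the closed tub can be lifted by the lid's bar
- lid: grey plastic lid that fits the tub, either way round (half turn), lying right way up on the bench, 105 (its x) x 81 (its y) mm outside, 0.06 kg. Origin: centre of the skirt's lower edge; z up. Skirt 16.5 mm deep, 99 x 75 mm inside, with a round bead at its lower edge that leaves 93 x 68 mm free; above it a plate 4 mm thick, its top at 20.5 mm
- lid_grip (a point): centre of the top of the lid's grip bar, 46.5 mm above the lid's origin. The bar stands on the middle of the plate: 44 mm long along the lid's x, 12 mm thick along its y, 26 mm high
- small_lid: the wrong lid: same kind and grey, but 81 (its x) x 63 mm (its y) outside, with the same grip bar; leave it alone. Origin: centre of the skirt's lower edge
- tray: flat wooden tray, fixed on the bench, 114 (its x) x 188 (its y) mm outside, 20 mm high, walls and floor 4 mm; a divider across the middle makes two bays, each 106 (x) x 88 mm (y) inside, centred at y = +46 and -46 mm. Origin: centre of the underside; z up
- mat: thin black rubber mat, 100 x 82 x 2 mm, fixed on the floor of the tray's empty bay, at its centre; x and y parallel to the tray's. Origin: centre of its underside, 4 mm above the bench; a tub standing on it has its origin 2 mm above this point. The tub fits in only with its long side along the mat's x (either way round)
- stored: a tub of the same kind, already closed, standing in the other bay of the tray, free; leave it alone. Outside 105 (its x) x 81 (its y) mm at the lid, grip bar top 76 mm above its origin, the centre of the underside
- paint_jar: small closed glass jar, 34 mm wide, 45 mm high, free on the bench; leave it alone. Origin: centre of the underside
- boxcar: model boxcar, 134 (its x) x 37 x 53 mm high, free on the bench; leave it alone. Origin: centre of the underside
Not all that is in view belongs to the job. What is shaped like the tray but green or red is not meant.

How it is judged:
By the outcome, as a careful person would: the job done as asked, in the order asked, and still so for the second after the job is handed in, with the robot touching nothing.
It also fails if it takes over 42 s, if anything falls off the work surface, if the arm or the gripper's body presses on something with over 40 N, if the wrist force passes 120 N, or if a joint passes its speed limit or range.

## Working session

There is one attempt and no reset: what is moved stays moved. The work goes in short steps, Python scripts to look and compute and a shell command to move; the robot and the scene stay as the last step left them, time stands still between calls to the robot, and variables do not carry over. Pictures are saved under pics/ and viewed, and the job is handed in when it is done.

```bash
mkdir -p pics; ls
cat > h.py <<'E'
import numpy as np,cv2
from bench import telemetry,imaging,ctrl
def shot(name,fn):
    c=imaging.camera(name); cv2.imwrite('pics/'+fn+'.png',c['pixels'])
    np.save('pics/'+fn+'.npy',{k:c[k] for k in c if k!='pixels'},allow_pickle=True); return c
def load(fn):
    c=np.load('pics/'+fn+'.npy',allow_pickle=True).item(); return c
def K(c):
    f=192/np.tan(np.radians(c['vfov'])/2); return f
def ray(c,u,v,z):
    f=K(c); R=np.array(c['R']);t=np.array(c['t']); d=R.T@np.array([(u-c['cx'])/f,(v-c['cy'])/f,1]); o=-R.T@t
    return o+d*(z-o[2])/d[2]
def proj(c,X):
    p=np.array(c['R'])@np.array(X)+np.array(c['t']); f=K(c); return np.array([c['cx']+f*p[0]/p[2],c['cy']+f*p[1]/p[2]])
def crop(fn,x0,y0,x1,y1,s,out):
    im=cv2.imread('pics/'+fn+'.png')[y0:y1,x0:x1]; cv2.imwrite('pics/'+out+'.png',cv2.resize(im,None,fx=s,fy=s,interpolation=cv2.INTER_CUBIC))
E
python3 - <<'E'
from h import *
for n in ['scene','top','wrist']:
    c=shot(n,n+'0'); print(n,{k:np.round(c[k],3).tolist() for k in c if k!='pixels'})
o=telemetry.get_obs(); print({k:np.round(o[k],3).tolist() for k in o})
E
```

```text
pics
scene {'vfov': 50.201, 'cx': 255.208, 'cy': 187.067, 'R': [[-0.529, 0.848, 0.003], [0.721, 0.452, -0.526], [-0.447, -0.276, -0.851]], 't': [0.397, -0.329, 1.256]}
top {'vfov': 49.1, 'cx': 257.975, 'cy': 189.327, 'R': [[0.01, -1.0, 0.022], [-0.992, -0.013, -0.123], [0.123, -0.02, -0.992]], 't': [-0.133, 0.597, 1.189]}
wrist {'vfov': 66.808, 'cx': 262.157, 'cy': 189.557, 'R': [[0.245, 0.97, -0.0], [0.917, -0.232, 0.326], [0.316, -0.08, -0.945]], 't': [-0.575, -0.042, 0.379]}
{'time_s': 0.15, 'q': [1.117, 0.181, 1.608, 0.0, 1.354, -0.206], 'dq': [-0.001, -0.002, -0.004, 0.002, -0.001, -0.0], 'joint_efforts': [0.002, -44.526, -35.169, -0.0, 0.006, -0.0], 'eef_pos': [0.141, 0.557, 0.208], 'eef_rot': [-0.0, 0.124, 0.992, -0.001], 'wrist_force': [-0.214, 0.363, 0.146], 'torque': [-0.016, 0.077, 0.007], 'opening': 1.004}
```

View pics/top0.png

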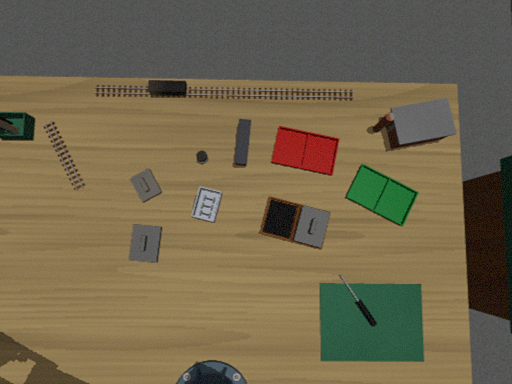

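View pics/scene0.png

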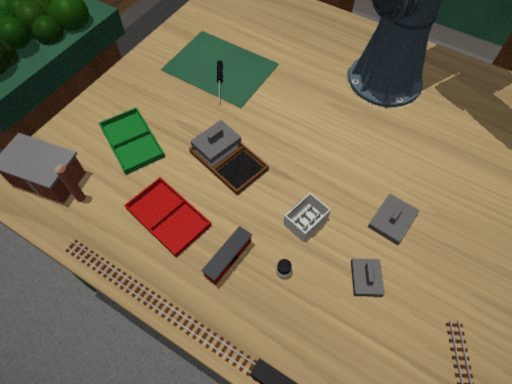

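View pics/wrist0.png

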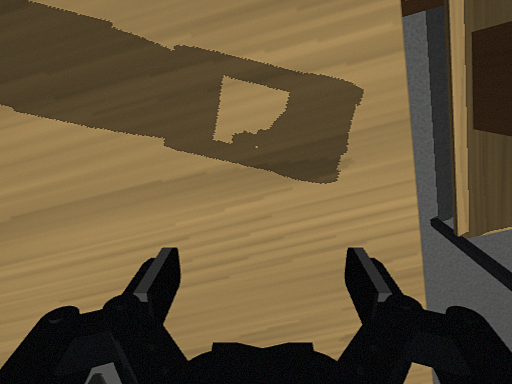

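Run:
```python
from h import *
crop('top0',120,160,230,270,7,'c1')
crop('top0',250,185,340,255,8,'c2')
crop('scene0',270,180,430,310,5,'c3')
crop('scene0',180,110,280,200,6,'c4')
c=load('top0')
for n,u,v,z in [('lidtop',145,243,.0205),('small',145,185,.0205),('tub',207,204,.046),('mat',281,218,.006),('stored',312,226,.05)]: print(n,ray(c,u,v,z).round(3))
```

```text
lidtop [0.44  0.199 0.02 ]
small [0.609 0.207 0.02 ]
tub [0.553 0.02  0.046]
mat [ 0.518 -0.196  0.006]
stored [ 0.493 -0.282  0.05 ]
```

View pics/c1.png

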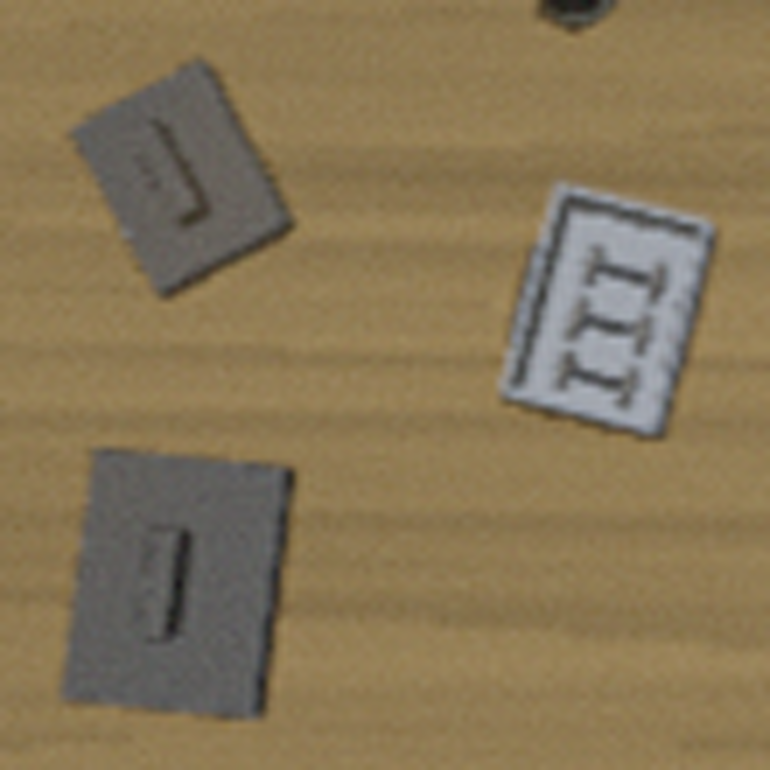

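View pics/c2.png

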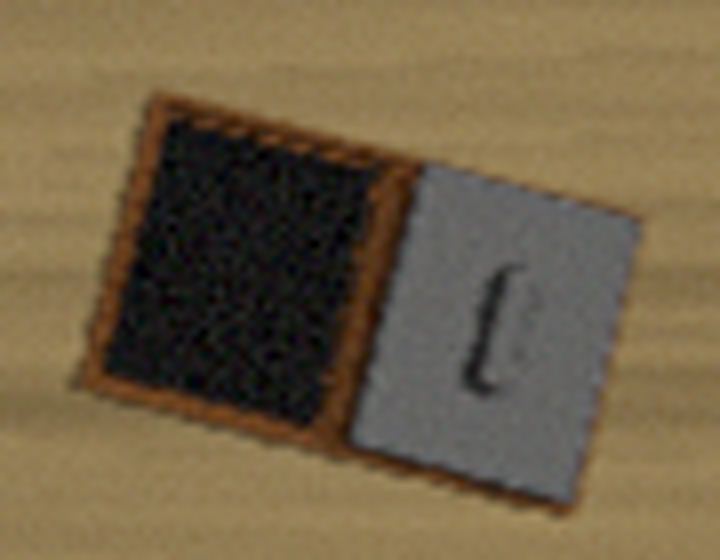

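View pics/c3.png

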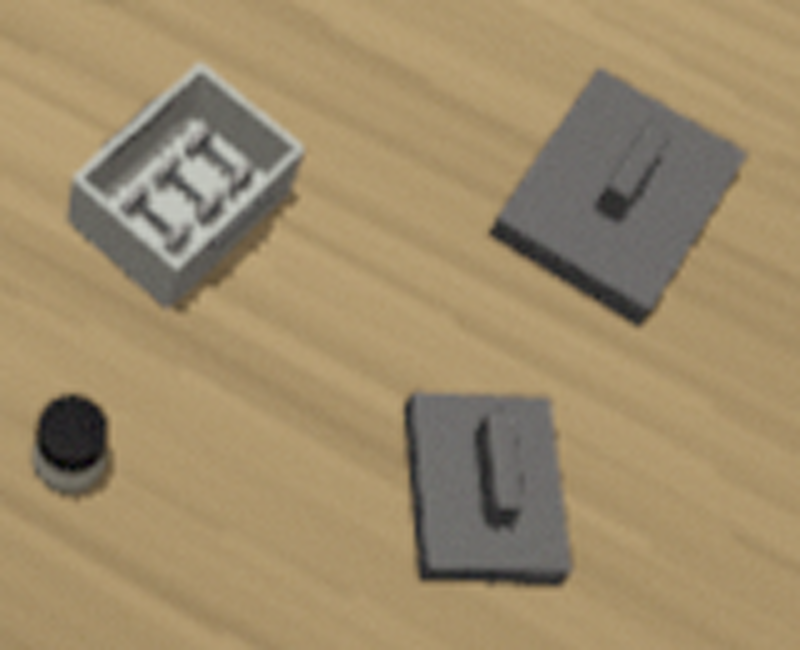

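View pics/c4.png

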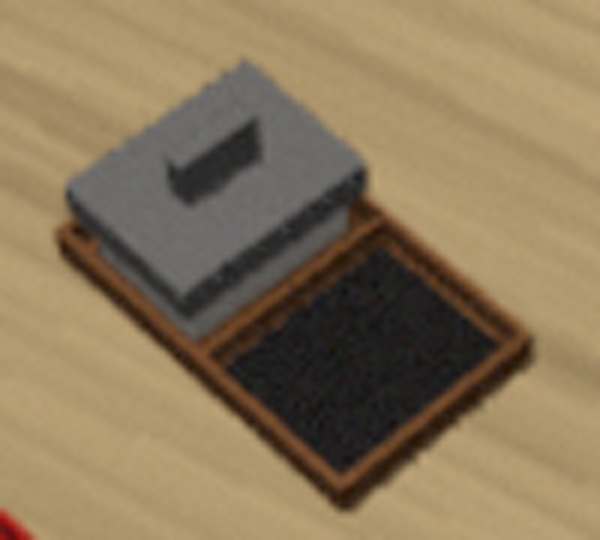

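```bash
cat >> h.py <<'E'
def rect(c,pts,z,s,x0,y0):
    P=np.array([ray(c,x0+(x+.5)/s-.5,y0+(y+.5)/s-.5,z)[:2] for x,y in pts]); 
    m=P.mean(0); print('centre',m.round(4),'sides',np.linalg.norm(np.roll(P,-1,0)-P,axis=1).round(4),'edge angs',[round(float(np.degrees(np.arctan2(*(b-a)[::-1]))%180),1) for a,b in zip(P,np.roll(P,-1,0))]); return P
E
python3 - <<'E'
from h import *
t=load('top0');s=load('scene0')
print('lid');rect(t,[(95,450),(291,468),(260,715),(62,700)],.0205,7,120,160);rect(s,[(600,68),(748,153),(641,312),(492,226)],.0205,5,270,180)
print('small');rect(t,[(200,60),(295,225),(165,297),(72,133)],.0205,7,120,160)
print('tub');rect(t,[(560,183),(716,228),(658,437),(502,400)],.046,7,120,160);rect(s,[(200,65),(302,148),(177,268),(74,181)],.046,5,270,180)
print('trayouter top left half');print(rect(t,[(152,93),(640,215),(572,515),(80,383)],.02,8,250,185))
print('mat');rect(t,[(170,122),(373,170),(318,428),(103,375)],.006,8,250,185);
print('scene tray');print(rect(s,[(58,238),(345,490),(532,340)],.02,6,180,110)); rect(s,[(388,248),(498,340),(340,465),(220,362)],.006,6,180,110)
E
```

```text
lid
centre [0.4404 0.1999] sides [0.0818 0.102  0.0816 0.1032] edge angs [85.4, 175.1, 86.3, 175.2]
centre [0.4447 0.2021] sides [0.0796 0.1075 0.0768 0.1099] edge angs [85.0, 173.2, 86.8, 174.8]
small
centre [0.6093 0.2047] sides [0.0819 0.0615 0.0808 0.0614] edge angs [31.5, 120.4, 31.4, 121.4]
tub
centre [0.553  0.0216] sides [0.0673 0.0892 0.0658 0.0925] edge angs [74.6, 165.8, 77.3, 166.7]
centre [0.5571 0.0242] sides [0.064  0.0885 0.0635 0.0894] edge angs [76.6, 166.7, 77.4, 167.0]
trayouter top left half
centre [ 0.5052 -0.2357] sides [0.1859 0.1131 0.1861 0.1101] edge angs [76.6, 166.7, 75.7, 166.6]
[[ 0.5809903  -0.1582194 ]
 [ 0.53795429 -0.33904326]
 [ 0.42788919 -0.31293459]
 [ 0.47391828 -0.13263185]]
mat
centre [ 0.5155 -0.1925] sides [0.0779 0.0982 0.0819 0.0975] edge angs [77.4, 168.0, 76.8, 165.6]
scene tray
centre [ 0.5342 -0.2075] sides [0.1842 0.1095 0.2162] edge angs [77.0, 165.8, 107.4]
[[ 0.5418942  -0.33612945]
 [ 0.58346709 -0.15666713]
 [ 0.47736107 -0.12978872]]
centre [ 0.5139 -0.1941] sides [0.07   0.0936 0.0752 0.0953] edge angs [76.3, 165.6, 77.4, 162.5]
```

Candidates in the top view: lids at (145,243), the larger, and (145,185), the small one. Tubs at (207,204), open, and (312,226), stored. Trays at (295,222) wooden, (305,150) red and (382,195) green. I choose the lid at (145,243), which measures about 82x103 mm against 61x81 mm for the other. The target bay is the wooden tray's black one at (281,218). The crop confirmed both choices.

```bash
cat >> h.py <<'E'
from scipy.spatial.transform import Rotation as Ro
def plan(p,yaw=None):
    o=telemetry.get_obs(); w,x,y,z=o['eef_rot']; R=Ro.from_quat([x,y,z,w]); M=R.as_matrix()
    d=M.T@(np.array(p)-o['eef_pos'])
    print('t',round(o['time_s'],2),'pos',np.round(o['eef_pos'],4),'yaw',round(np.degrees(np.arctan2(M[1,0],M[0,0])),2),'tilt',np.round(M[:,2],4),'F',np.round(o['wrist_force'],1),'open',round(o['opening'],3))
    print('shift units',(d/.2).round(4))
    if yaw is not None:
        T=Ro.from_matrix(np.array([[np.cos(np.radians(yaw)),np.sin(np.radians(yaw)),0],[np.sin(np.radians(yaw)),-np.cos(np.radians(yaw)),0],[0,0,-1]]).T)
        print('turn units',((R.inv()*T).as_rotvec()/np.pi).round(4))
E
python3 -c "
from h import *
plan([.4425,.201,.16],174.8)"
```

```text
t 0.15 pos [0.1408 0.5571 0.208 ] yaw 165.8 tilt [-6.0e-04 -1.2e-03 -1.0e+00] F [-0.2  0.4  0.1] open 1.004
shift units [-1.8992 -1.3555  0.2412]
turn units [-0.0004 -0.0001 -0.05  ]
```

```bash
python3 -m pendant '[[[-0.237,-0.17,0.01,0,0,0],[-0.237,-0.17,0.01,0,0,0],[-0.237,-0.17,0.01,0,0,0],[-0.237,-0.17,0.02,0,0,0],[-0.237,-0.17,0.02,0,0,0],[-0.237,-0.17,0.03,0,0,0],[-0.237,-0.17,0.03,0,0,0],[-0.237,-0.17,0.03,0,0,0],[0,0,0,0,0,-0.025],[0,0,0,0,0,-0.025],[0,0,0,0,0,0]]]' 0
python3 -c "
from h import *
plan([.4425,.201,.16],174.8)"
```

```text
time_s: 1.52
eef_pos: [0.4505, 0.1883, 0.1733]
eef_rot: [-0.0, 0.043, 0.999, -0.001]
wrist_force: [0.4, -0.3, 0.4]
opening: 1.001
t 1.52 pos [0.4505 0.1883 0.1733] yaw 175.03 tilt [-9.e-04 -1.e-03 -1.e+00] F [ 0.4 -0.3  0.4] open 1.001
shift units [0.0455 0.06   0.0666]
turn units [-0.0003 -0.0002  0.0013]
```

```bash
python3 -m pendant '[[[0.045,0.06,0,0,0,0],[0,0,0,0,0,0]]]'
python3 -c "
from h import *
c=shot('wrist','w1'); print(K(c))
for X in [[.4425,.201,.0465],[.4425,.201,.0205]]: print(proj(c,X))
print(-np.array(c['R']).T@c['t'])
"
```

```text
time_s: 1.78
eef_pos: [0.4414, 0.2023, 0.1731]
eef_rot: [-0.001, 0.044, 0.999, -0.0]
wrist_force: [-0.1, -0.2, 1.1]
opening: 1.0
291.13730260459704
[260.67348134 175.64100184]
[260.77153658 169.15438008]
[0.35834837 0.20984895 0.33693305]
```

View pics/w1.png

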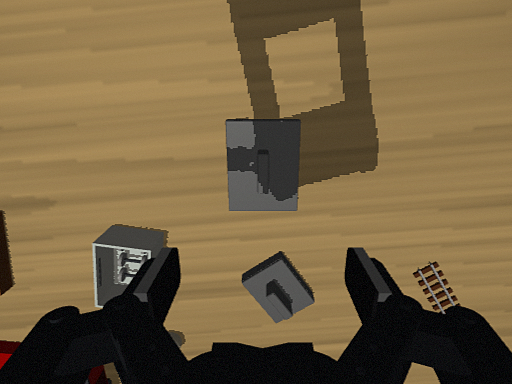

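```bash
python3 -c "
from h import *
crop('w1',212,105,312,225,5,'w1c')"
```

```text
(no output)
```

View pics/w1c.png

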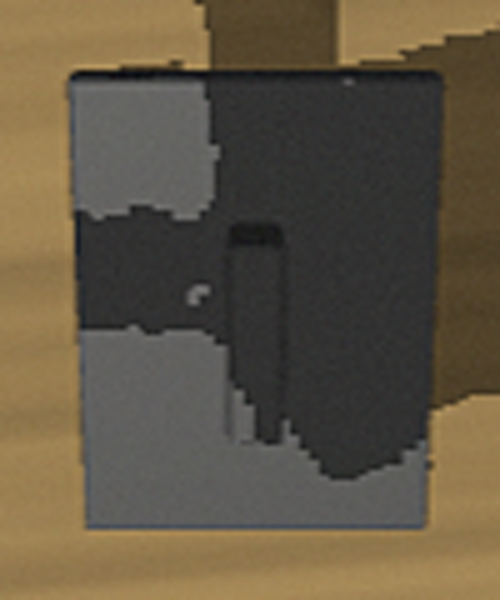

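```bash
python3 -c "
from h import *
c=load('w1')
print(rect(c,[(70,80),(442,80),(427,528),(86,527)],.0205,5,212,105))
print(rect(c,[(228,246),(284,246),(282,444),(230,441)],.0465,5,212,105))
plan([.4425,.201,.16],174.8)
"
```

```text
centre [0.441  0.2035] sides [0.0791 0.1032 0.0803 0.103 ] edge angs [84.9, 175.4, 84.7, 174.7]
[[0.38612231 0.16856566]
 [0.39312227 0.2473272 ]
 [0.49601528 0.23902074]
 [0.48863382 0.15902391]]
centre [0.4408 0.2034] sides [0.0113 0.0426 0.011  0.0419] edge angs [84.9, 174.8, 81.4, 175.2]
[[0.41928271 0.19957079]
 [0.42028702 0.21086257]
 [0.46268848 0.20696914]
 [0.46103913 0.19605445]]
t 1.82 pos [0.4418 0.202  0.1732] yaw 174.92 tilt [-1.2e-03 -9.0e-04 -1.0e+00] F [ 0.6 -0.4  0. ] open 0.999
shift units [-0.0039 -0.0045  0.0659]
turn units [-0.0003 -0.0004  0.0006]
```

```bash
python3 -c "
from h import *
plan([.441,.2032,.024],174.9)"
python3 -m pendant '[[[0.003,-0.006,0.2,0,0,0],[0,0,0.2,0,0,0],[0,0,0.2,0,0,0],[0,0,0.08,0,0,0],[0,0,0,0,0,0]]]' 0.5
python3 -c "
from h import *
plan([.441,.2032,.024],174.9)"
```

```text
t 1.82 pos [0.4418 0.202  0.1732] yaw 174.92 tilt [-1.2e-03 -9.0e-04 -1.0e+00] F [ 0.6 -0.4  0. ] open 0.999
shift units [0.0037 0.0065 0.7459]
turn units [-0.0003 -0.0004  0.0001]
time_s: 2.45
eef_pos: [0.4423, 0.2028, 0.0353]
eef_rot: [0.002, 0.043, 0.999, -0.0]
wrist_force: [0.7, 0.5, 0.5]
opening: 0.5
t 2.45 pos [0.4423 0.2028 0.0353] yaw 175.04 tilt [ 4.1e-03 -5.0e-04 -1.0e+00] F [0.7 0.5 0.5] open 0.5
shift units [0.0071 0.0015 0.0566]
turn units [-0.      0.0013  0.0008]
```

```bash
python3 -m pendant '[[[0.007,0.002,0.056,0,0.001,0],[0,0,0,0,0,0]]]'
python3 -c "
from h import *
plan([.441,.2032,.024],174.9)
c=shot('wrist','w2')"
```

```text
time_s: 2.7
eef_pos: [0.4419, 0.2038, 0.0248]
eef_rot: [0.002, 0.043, 0.999, 0.0]
wrist_force: [-0.6, -0.0, 1.1]
opening: 0.496
t 2.7 pos [0.4419 0.2038 0.0248] yaw 175.06 tilt [ 3.e-03  2.e-04 -1.e+00] F [-0.6 -0.   1.1] open 0.496
shift units [ 0.0044 -0.0034  0.0042]
turn units [0.0001 0.001  0.0009]
```

View pics/w2.png

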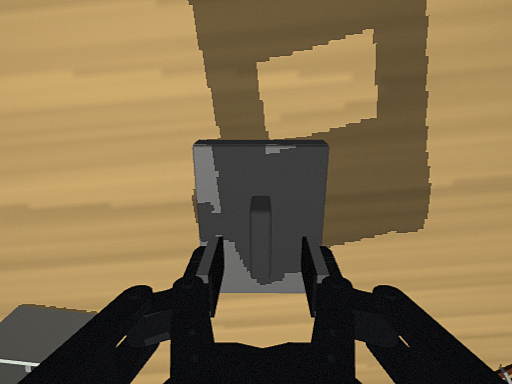

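```bash
python3 -c "
from h import *
c=load('w2')
crop('w2',180,130,340,340,3.5,'w2c')
print(proj(c,[.4419,.2038,.0248]),proj(c,[.4419,.2038,.0438]),proj(c,[.441,.2032,.0465]))"
```

```text
[261.68794135 230.4867519 ] [261.70077139 246.06313545] [260.48397152 247.22026493]
```

View pics/w2c.png

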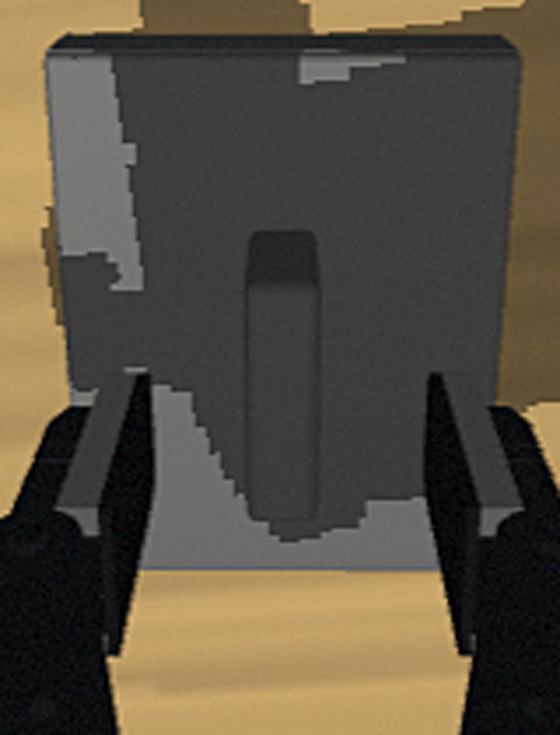

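The larger lid's bar lies between the jaws: its top spans image rows 211–278 at column 261, and the jaw midpoint is about 263. Closing.

```bash
python3 -m pendant '[[[0.004,-0.003,0,0,0.001,0],[0,0,0,0,0,0],[0,0,0,0,0,0],[0,0,0,0,0,0],[0,0,0,0,0,0]]]' 1
python3 -m pendant '[[[0,0,-0.1,0,0,0],[0,0,-0.2,0,0,0],[0,0,-0.2,0,0,0],[0,0,-0.2,0,0,0],[0,0,0,0,0,0]]]' 1
python3 -c "
from h import *
plan([.555,.023,.14],166.8)
c=shot('wrist','w3');c=shot('top','t3')"
```

```text
time_s: 3.38
eef_pos: [0.4434, 0.2036, 0.0273]
eef_rot: [0.002, 0.043, 0.999, 0.001]
wrist_force: [-1.0, -0.2, -0.0]
opening: -0.001
time_s: 4.0
eef_pos: [0.4419, 0.2032, 0.1707]
eef_rot: [0.001, 0.043, 0.999, 0.001]
wrist_force: [0.5, 0.6, -0.3]
opening: -0.001
t 4.0 pos [0.4419 0.2032 0.1707] yaw 175.05 tilt [ 2.4e-03  9.0e-04 -1.0e+00] F [ 0.5  0.6 -0.3] open -0.001
shift units [-0.6408 -0.8489  0.1539]
turn units [0.0004 0.0007 0.0458]
```

View pics/w3.png

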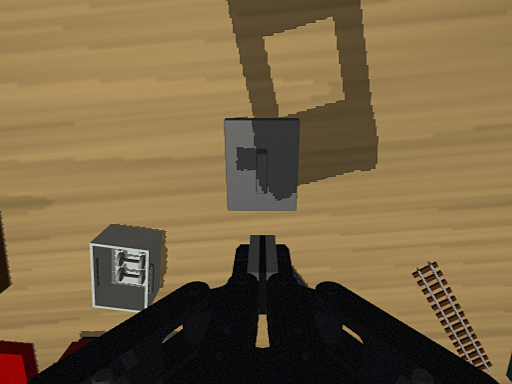

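The gripper closed on nothing: the opening reads 0 and the lid is still at (262,165). I'll check the fingertip position against the reported TCP before retrying.

```bash
python3 -c "
from h import *
s=shot('scene','s3'); t=load('t3'); w=load('w3')
o=telemetry.get_obs(); p=np.array(o['eef_pos']); print(p)
for c in (s,t,w): print(proj(c,p),proj(c,p+[0,0,.019]))
u,v=proj(s,p).astype(int); crop('s3',u-60,v-60,u+60,v+60,5,'s3c')
u,v=proj(t,p).astype(int); crop('t3',u-50,v-50,u+50,v+50,5,'t3c')
crop('w3',200,210,330,310,5,'w3c')
c=w; print([ (np.array(c['R'])@np.array(X)+c['t']).round(3) for X in (p,p+[0,0,.019])])
"
```

```text
[0.4387042  0.20252712 0.16617179]
[415.05167761 182.99074581] [418.12632276 178.07899712]
[129.82834872 243.62526582] [127.70516352 243.66374872]
[260.23263243 222.90321031] [260.11220829 237.34687242]
[array([-0.001,  0.021,  0.185]), array([-0.001,  0.027,  0.167])]
```

View pics/s3c.png

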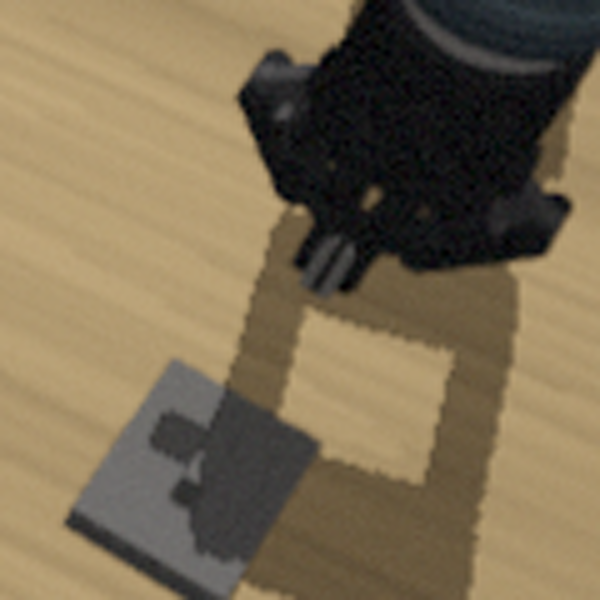

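View pics/w3c.png

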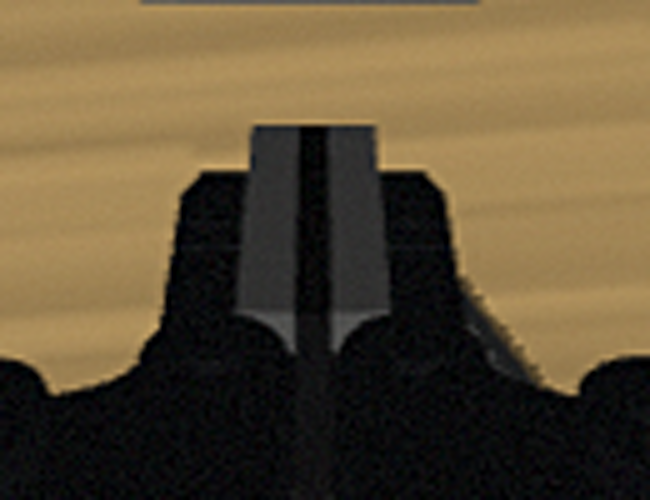

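View pics/t3c.png

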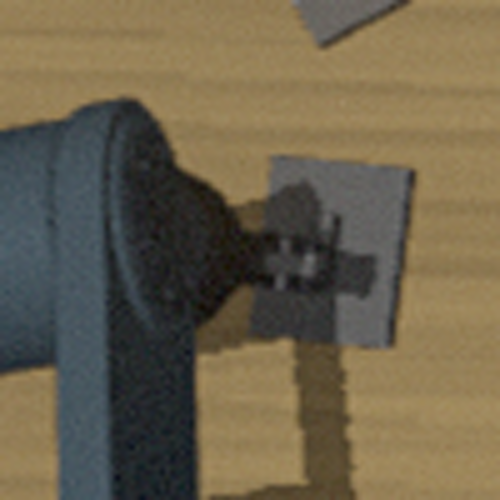

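The wrist picture shows the finger ends about 25 mm higher than the reported TCP. The open tips appear at depth 0.148 m where 0.173 m was expected, so the fingers closed above the bar. I'll go lower in small steps with an image and force check at each.

```bash
python3 -m pendant '[[[-0.011,-0.003,0.1,0,0,0],[0,0,0.2,0,0,0],[0,0,0.2,0,0,0],[0,0,0.15,0,0,0],[0,0,0,0,0,0],[0,0,0,0,0,0]]]' 0.6
python3 -c "
from h import *
plan([.441,.2032,.024],174.9)
c=shot('wrist','w4');shot('scene','s4')
plan([.441,.2032,.012],174.9)
crop('s4',360,160,450,250,6,'s4c')"
```

```text
time_s: 4.9
eef_pos: [0.4333, 0.2002, 0.0254]
eef_rot: [-0.01, 0.043, 0.999, -0.002]
wrist_force: [-0.6, 0.3, 0.0]
opening: 0.4
t 4.9 pos [0.4333 0.2002 0.0254] yaw 175.02 tilt [-0.0199 -0.0032 -0.9998] F [-0.6  0.3  0. ] open 0.4
shift units [-0.0372  0.0183  0.0062]
turn units [-0.0016 -0.0062  0.0007]
t 5.0 pos [0.4338 0.2003 0.026 ] yaw 175.02 tilt [-0.0185 -0.003  -0.9998] F [ 0.2 -0.8  0.8] open 0.397
shift units [-0.036   0.0177  0.0693]
turn units [-0.0015 -0.0058  0.0007]
```

View pics/s4c.png

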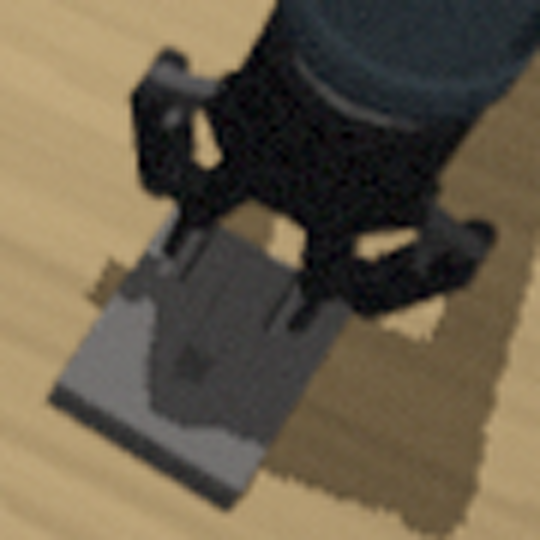

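View pics/w4.png

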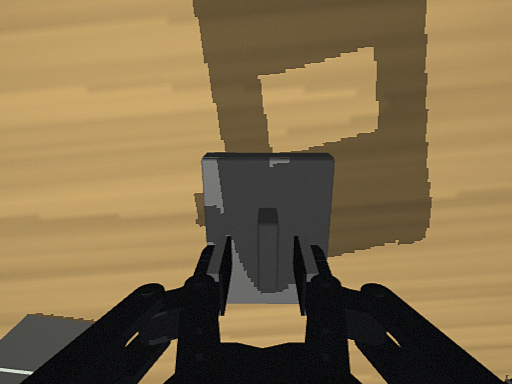

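```bash
python3 -m pendant '[[[-0.036,0.018,0.02,-0.0015,-0.006,0.001],[0,0,0.03,0,0,0],[0,0,0.03,0,0,0],[0,0,0,0,0,0]]]'
python3 -c "
from h import *
plan([.441,.2032,-0.001],174.9)
c=shot('wrist','w5');crop('w5',170,130,350,330,4,'w5c')"
```

```text
time_s: 5.5
eef_pos: [0.444, 0.204, 0.0113]
eef_rot: [0.004, 0.045, 0.999, 0.001]
wrist_force: [0.3, -0.7, 0.7]
opening: 0.401
t 5.5 pos [0.444  0.204  0.0113] yaw 174.84 tilt [ 0.0073  0.0013 -1.    ] F [ 0.3 -0.7  0.7] open 0.401
shift units [ 0.0149 -0.0056  0.0613]
turn units [ 0.0006  0.0023 -0.0003]
```

View pics/w5c.png

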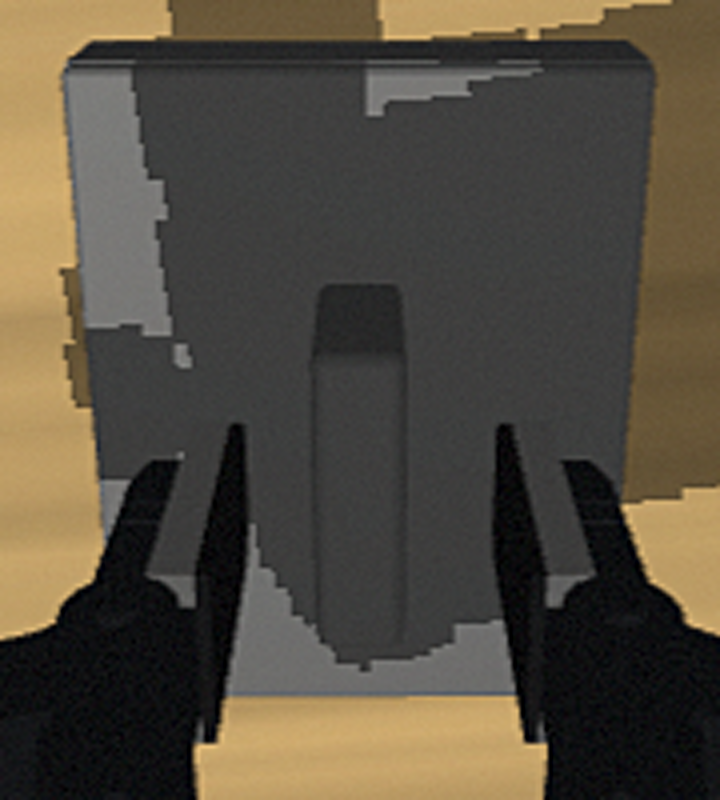

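```bash
python3 -m pendant '[[[0.012,-0.004,0.02,0.0006,0.002,0],[0,0,0.02,0,0,0],[0,0,0.01,0,0,0],[0,0,0,0,0,0]]]'
python3 -c "
from h import *
plan([.441,.2032,-0.001],174.9)
c=shot('wrist','w6');crop('w6',170,130,350,330,4,'w6c')"
```

```text
time_s: 6.05
eef_pos: [0.4415, 0.2034, 0.0008]
eef_rot: [0.0, 0.045, 0.999, -0.0]
wrist_force: [-0.7, 0.1, -0.3]
opening: 0.398
t 6.05 pos [0.4415 0.2034 0.0008] yaw 174.84 tilt [ 5.e-04 -1.e-04 -1.e+00] F [-0.7  0.1 -0.3] open 0.398
shift units [ 0.0024 -0.0012  0.0088]
turn units [-0.      0.0002 -0.0003]
```

View pics/w6c.png

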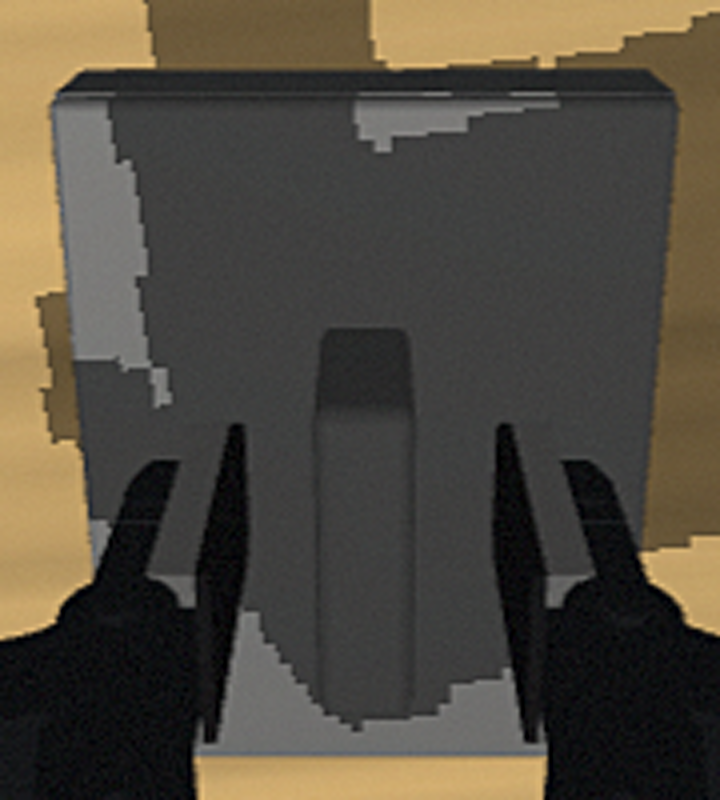

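```bash
python3 -m pendant '[[[0.002,-0.001,0.012,0,0,0],[0,0,0.001,0,0,0],[0,0,0,0,0,0],[0,0,0,0,0,0],[0,0,0,0,0,0]]]' 1
python3 -c "
from h import *
plan([.441,.2032,-0.001],174.9)"
```

```text
time_s: 6.72
eef_pos: [0.4416, 0.2033, -0.0016]
eef_rot: [0.001, 0.045, 0.999, 0.0]
wrist_force: [1.0, -0.7, 0.5]
opening: 0.128
t 6.72 pos [ 0.4416  0.2033 -0.0016] yaw 174.84 tilt [ 1.6e-03  1.0e-04 -1.0e+00] F [ 1.  -0.7  0.5] open 0.128
shift units [ 0.0028 -0.0007 -0.0029]
turn units [ 0.0001  0.0005 -0.0003]
```

```bash
python3 -m pendant '[[[0,0,-0.05,0,0,0],[0,0,-0.12,0,0,0],[0,0,-0.12,0,0,0],[0,0,-0.12,0,0,0],[0,0,-0.12,0,0,0],[0,0,-0.06,0,0,0],[0,0,0,0,0,0]]]'
python3 -c "
from h import *
c=shot('wrist','w7')
plan([.5545,.0225,.12],166.8)"
```

```text
time_s: 7.6
eef_pos: [0.4408, 0.2033, 0.1225]
eef_rot: [0.001, 0.045, 0.999, 0.0]
wrist_force: [0.3, 0.4, -0.9]
opening: 0.13
t 7.65 pos [0.4403 0.2032 0.1218] yaw 174.84 tilt [ 5.e-04  1.e-04 -1.e+00] F [-0.8 -0.2  0.2] open 0.129
shift units [-0.6499 -0.8487  0.0095]
turn units [0.     0.0002 0.0447]
```

View pics/w7.png

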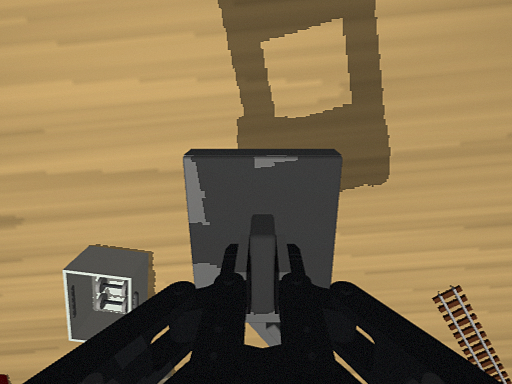

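```bash
python3 -c "
from h import *
crop('w7',50,235,170,355,6,'w7c')
crop('w1',85,215,185,315,6,'w1d')"
```

```text
(no output)
```

View pics/w7c.png

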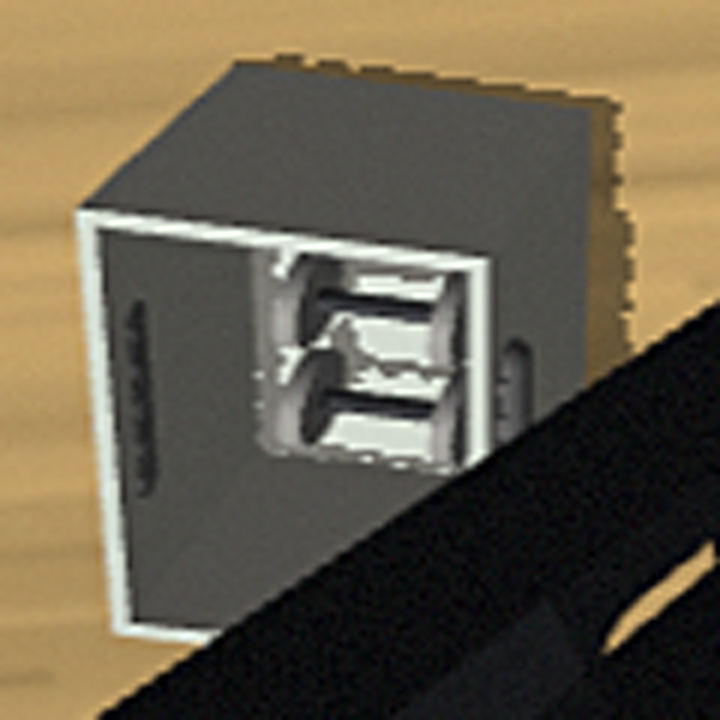

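View pics/w1d.png

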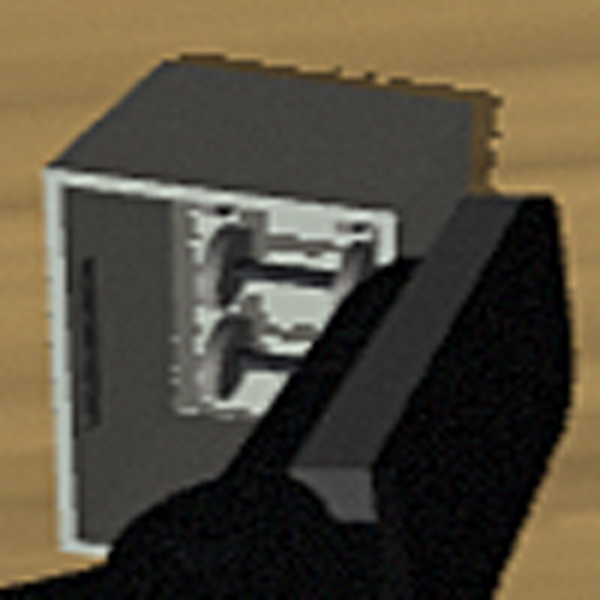

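```bash
python3 -c "
from h import *
for f,pts,a in (('w7',[(490,258),(78,210),(115,634)],(6,50,235)),('w1',[(397,212),(45,170),(63,552)],(6,85,215))):
  P=rect(load(f),pts,.046,*a); print((P[0]+P[2])/2)
"
```

```text
centre [0.5379 0.0191] sides [0.0654 0.0889 0.1107] edge angs [76.8, 166.3, 130.1]
[0.55479867 0.02624819]
centre [0.5382 0.0189] sides [0.0656 0.089  0.1111] edge angs [77.0, 166.5, 130.3]
[0.55503277 0.02613759]
```

```bash
python3 -c "
from h import *
crop('w7',170,135,360,335,4,'w7d')
c=load('w7'); yaw=np.radians(174.84); ex=np.array([np.cos(yaw),np.sin(yaw),0]); ey=np.array([-ex[1],ex[0],0])
ctr=np.array([.4403,.2032,.1436])
for a,b in ((52.5,40.5),(52.5,-40.5),(-52.5,40.5),(-52.5,-40.5)): p=proj(c,ctr+ex*a/1e3+ey*b/1e3); print(p, (p-[170,135])*4)"
```

```text
[179.92107109 154.50696754] [39.68428437 78.02787014]
[342.82336526 154.48147241] [691.29346104  77.92588963]
[195.69529661 322.44203253] [102.78118646 749.76813012]
[327.27930452 322.28142325] [629.11721808 749.12569299]
```

View pics/w7d.png

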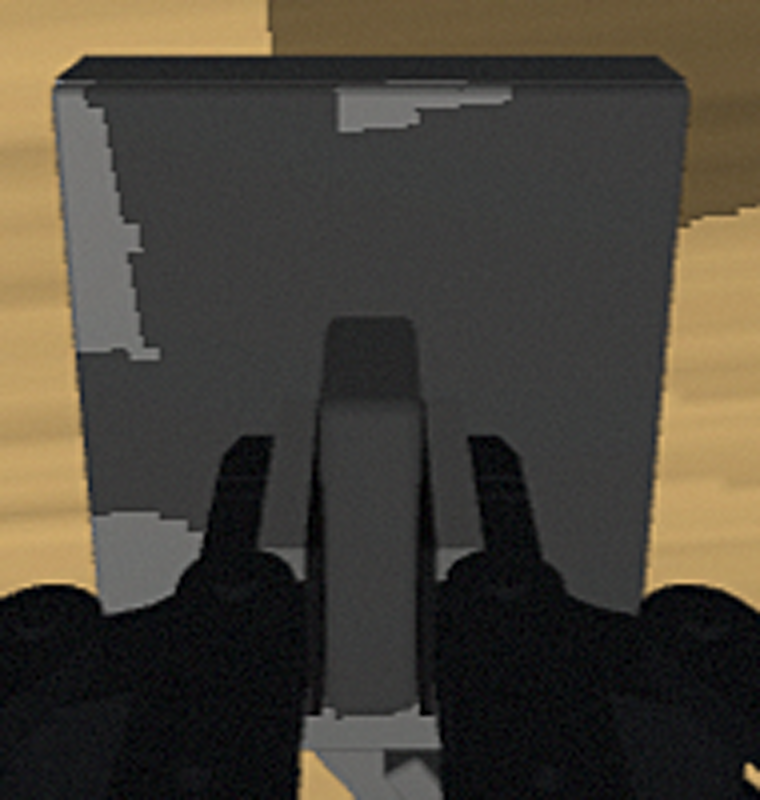

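```bash
python3 -m pendant '[[[-0.11,-0.14,0,0,0,0],[-0.11,-0.14,0,0,0,0],[-0.11,-0.14,0,0,0,0],[-0.11,-0.14,0,0,0,0],[-0.11,-0.14,0,0,0,0],[-0.1,-0.14,0,0,0,0],[0,0,0,0,0,0.015],[0,0,0,0,0,0.015],[0,0,0,0,0,0.015],[0,0,0,0,0,0]]]'
python3 -c "
from h import *
c=shot('wrist','w8')
plan([.5552,.024,.08],166.6)"
```

```text
time_s: 8.9
eef_pos: [0.5492, 0.0186, 0.1065]
eef_rot: [-0.012, 0.118, 0.993, 0.0]
wrist_force: [-0.4, 0.5, -0.8]
opening: 0.12
t 8.95 pos [0.5491 0.0186 0.1064] yaw 166.53 tilt [-0.0233  0.003  -0.9997] F [ 0.4 -0.5 -1.4] open 0.13
shift units [-0.0265  0.0335  0.1315]
turn units [-0.0008 -0.0074 -0.0004]
```

View pics/w8.png

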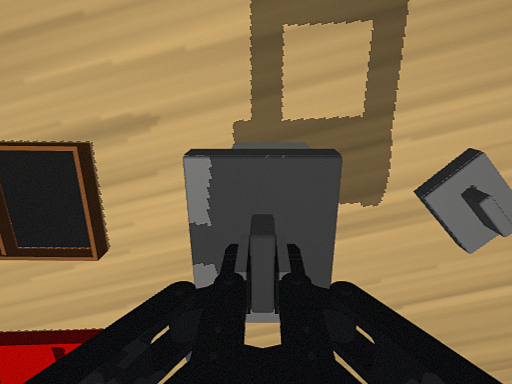

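```bash
python3 -m pendant '[[[-0.026,0.033,0.02,-0.001,-0.0074,0],[0,0,0,0,0,0],[0,0,0,0,0,0]]]'
python3 -c "
from h import *
plan([.5552,.024,.08],166.6)
c=shot('wrist','w9');shot('scene','s9')
crop('w9',170,120,360,320,4,'w9c')
crop('s9',250,140,370,260,6,'s9c')
plan([.5552,.024,.08],166.6)"
```

```text
time_s: 9.32
eef_pos: [0.5554, 0.0247, 0.1011]
eef_rot: [0.0, 0.116, 0.993, 0.0]
wrist_force: [1.1, 0.3, -1.6]
opening: 0.13
t 9.32 pos [0.5554 0.0247 0.1011] yaw 166.64 tilt [ 3.e-04  9.e-04 -1.e+00] F [ 1.1  0.3 -1.6] open 0.13
shift units [ 0.0004 -0.0036  0.1053]
turn units [0.0003 0.     0.0002]
t 9.43 pos [0.5555 0.0245 0.1011] yaw 166.62 tilt [ 4.e-04  9.e-04 -1.e+00] F [-0.5  0.6 -0.7] open 0.13
shift units [ 0.0007 -0.0031  0.1057]
turn units [0.0003 0.0001 0.0001]
```

View pics/w9c.png

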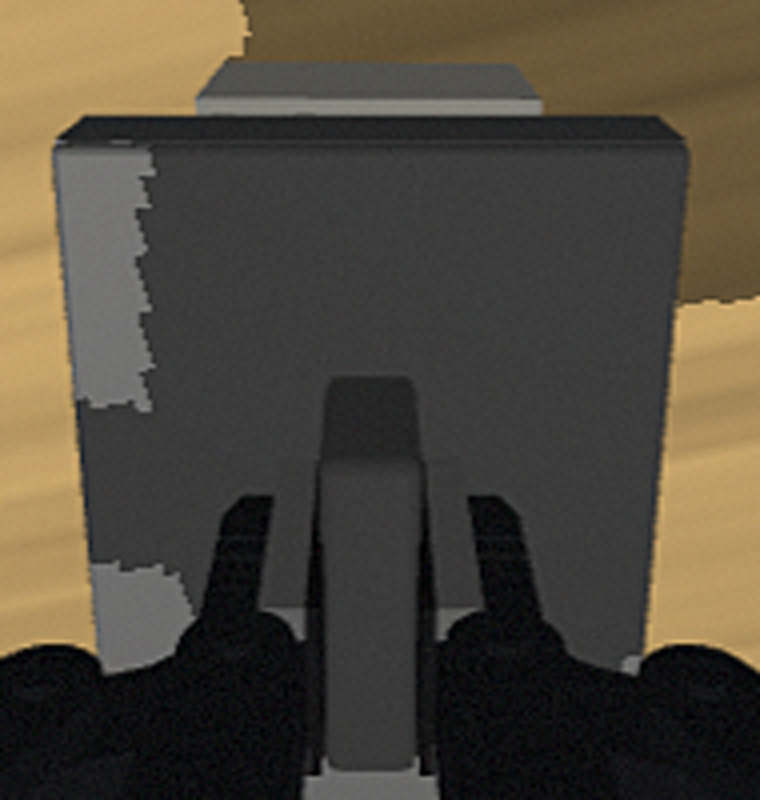

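View pics/s9c.png

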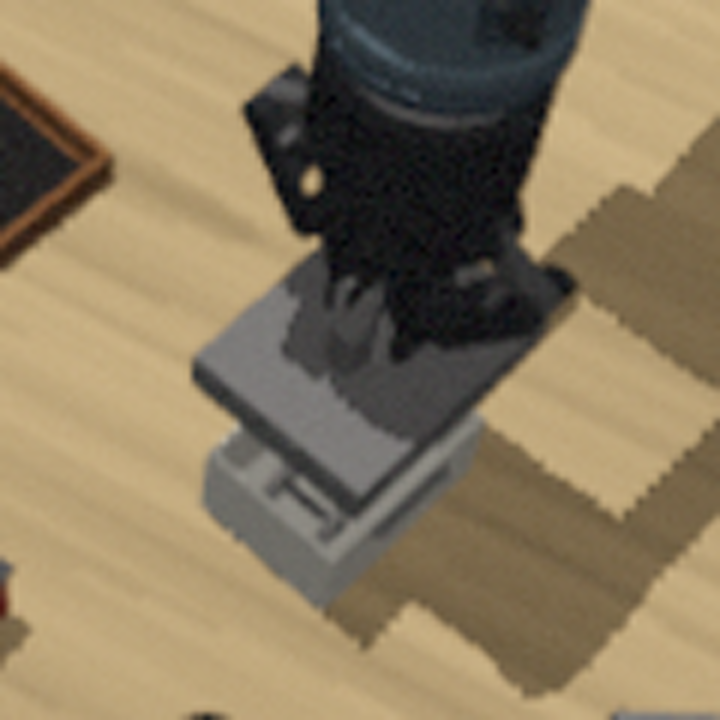

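```bash
python3 -m pendant '[[[0.001,-0.003,0.05,0,0,0],[0,0,0.05,0,0,0],[0,0,0.05,0,0,0],[0,0,0.05,0,0,0],[0,0,0,0,0,0],[0,0,0,0,0,0]]]'
python3 -c "
from h import *
plan([.5554,.024,.05],166.6)
c=shot('wrist','w10')
crop('w10',170,120,360,320,4,'w10c')"
```

```text
time_s: 10.18
eef_pos: [0.5546, 0.0239, 0.0575]
eef_rot: [-0.001, 0.117, 0.993, 0.0]
wrist_force: [-0.1, -0.5, -0.3]
opening: 0.124
t 10.18 pos [0.5546 0.0239 0.0575] yaw 166.61 tilt [-0.001  0.001 -1.   ] F [-0.1 -0.5 -0.3] open 0.124
shift units [-0.004   0.0016  0.0376]
turn units [ 0.0002 -0.0004  0.0001]
```

View pics/w10c.png

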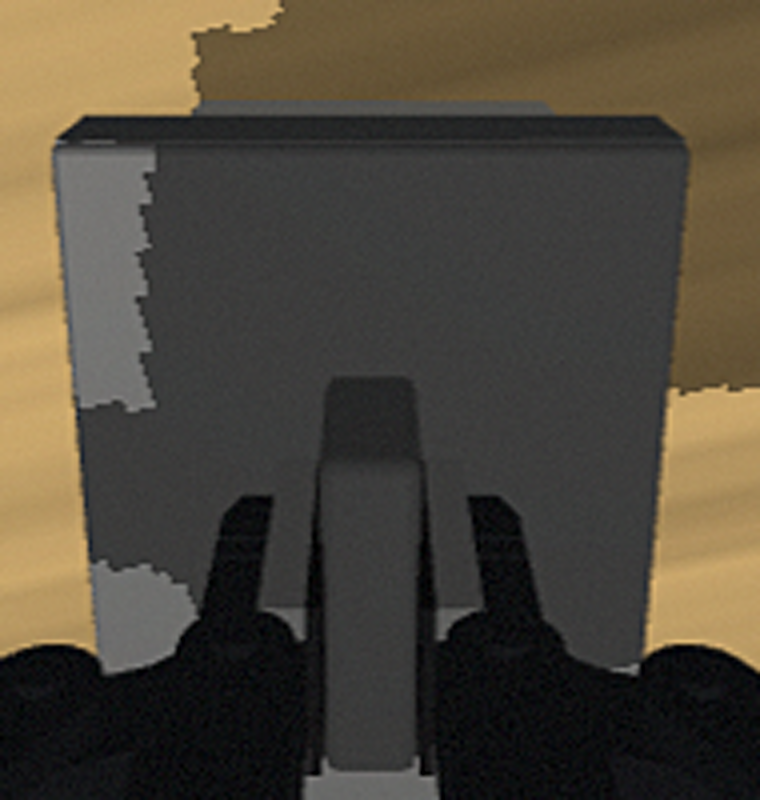

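```bash
python3 -m pendant '[[[-0.004,0.001,0.025,0,-0.0004,0],[0,0,0.02,0,0,0],[0,0,0.01,0,0,0],[0,0,0,0,0,0]]]'
python3 -c "
from h import *
plan([.5554,.0241,.04],166.6)"
```

```text
time_s: 10.72
eef_pos: [0.556, 0.0238, 0.0465]
eef_rot: [0.001, 0.117, 0.993, 0.0]
wrist_force: [-0.4, -0.2, -0.4]
opening: 0.13
t 10.72 pos [0.556  0.0238 0.0465] yaw 166.62 tilt [ 1.7e-03  5.0e-04 -1.0e+00] F [-0.4 -0.2 -0.4] open 0.13
shift units [0.0031 0.0006 0.0326]
turn units [0.0003 0.0005 0.0001]
```

```bash
python3 -m pendant '[[[0.003,0.0006,0.015,0.0003,0.0005,0],[0,0,0.01,0,0,0],[0,0,0,0,0,0]]]'
python3 -c "
from h import *
plan([.5554,.0241,.04],166.6)"
```

```text
time_s: 11.1
eef_pos: [0.5554, 0.0241, 0.0413]
eef_rot: [-0.0, 0.116, 0.993, -0.0]
wrist_force: [0.5, 0.4, -1.0]
opening: 0.127
t 11.1 pos [0.5554 0.0241 0.0413] yaw 166.62 tilt [-0.e+00 -1.e-04 -1.e+00] F [ 0.5  0.4 -1. ] open 0.127
shift units [ 0.0002 -0.0002  0.0064]
turn units [-0.      0.      0.0001]
```

```bash
python3 -m pendant '[[[0,0,0.015,0,0,0],[0,0,0.01,0,0,0],[0,0,0,0,0,0]]]'
python3 -c "
from h import *
plan([.5554,.0241,.028],166.6)"
```

```text
time_s: 11.48
eef_pos: [0.557, 0.0239, 0.0383]
eef_rot: [0.001, 0.116, 0.993, -0.0]
wrist_force: [-0.8, -0.8, 4.2]
opening: 0.129
t 11.47 pos [0.557  0.0239 0.0383] yaw 166.62 tilt [ 2.6e-03 -7.0e-04 -1.0e+00] F [-0.8 -0.8  4.2] open 0.129
shift units [ 0.0079 -0.0009  0.0517]
turn units [-0.      0.0009  0.0001]
```

```bash
python3 -m pendant '[[[0.006,0,0.02,0,0.001,0],[0,0,0.02,0,0,0],[0,0,0.02,0,0,0]]]'
python3 -c "
from h import *
plan([.5554,.0241,.028],166.6)"
```

```text
time_s: 11.85
eef_pos: [0.5574, 0.0239, 0.0294]
eef_rot: [0.001, 0.117, 0.993, -0.0]
wrist_force: [-0.3, -0.1, -3.6]
opening: 0.124
t 11.85 pos [0.5574 0.0239 0.0294] yaw 166.62 tilt [ 2.4e-03 -7.0e-04 -1.0e+00] F [-0.3 -0.1 -3.6] open 0.124
shift units [ 0.01   -0.0012  0.0067]
turn units [-0.      0.0008  0.0001]
```

```bash
python3 -m pendant '[[[0.003,0,0.015,0,0.001,0],[0,0,0.015,0,0,0]]]'
python3 -c "
from h import *
plan([.5554,.0241,.028],166.6)"
```

```text
time_s: 12.1
eef_pos: [0.5572, 0.0239, 0.0278]
eef_rot: [-0.001, 0.116, 0.993, -0.0]
wrist_force: [-19.6, 1.4, 41.3]
opening: 0.129
t 12.1 pos [0.5572 0.0239 0.0278] yaw 166.66 tilt [-1.9e-03 -4.0e-04 -1.0e+00] F [-19.6   1.4  41.3] open 0.129
shift units [ 0.0088 -0.0012 -0.0009]
turn units [-0.0003 -0.0006  0.0003]
```

Hard stop at 0.0278, the home height, with 41 N. Relieving the force and checking.

```bash
python3 -m pendant '[[[0.004,0,-0.005,0,0,0],[0,0,0,0,0,0]]]'
python3 -c "
from h import *
plan([.5554,.0241,.028],166.6)
shot('wrist','w11');shot('scene','s11')
crop('w11',160,120,360,320,3,'w11c')
crop('s11',250,150,370,260,6,'s11c')"
```

```text
time_s: 12.35
eef_pos: [0.5563, 0.0242, 0.0288]
eef_rot: [-0.001, 0.116, 0.993, -0.0]
wrist_force: [-0.1, 0.6, -2.8]
opening: 0.132
t 12.35 pos [0.5563 0.0242 0.0288] yaw 166.67 tilt [-1.6e-03 -4.0e-04 -1.0e+00] F [-0.1  0.6 -2.8] open 0.132
shift units [ 0.0045 -0.0014  0.0042]
turn units [-0.0002 -0.0005  0.0004]
```

View pics/s11c.png

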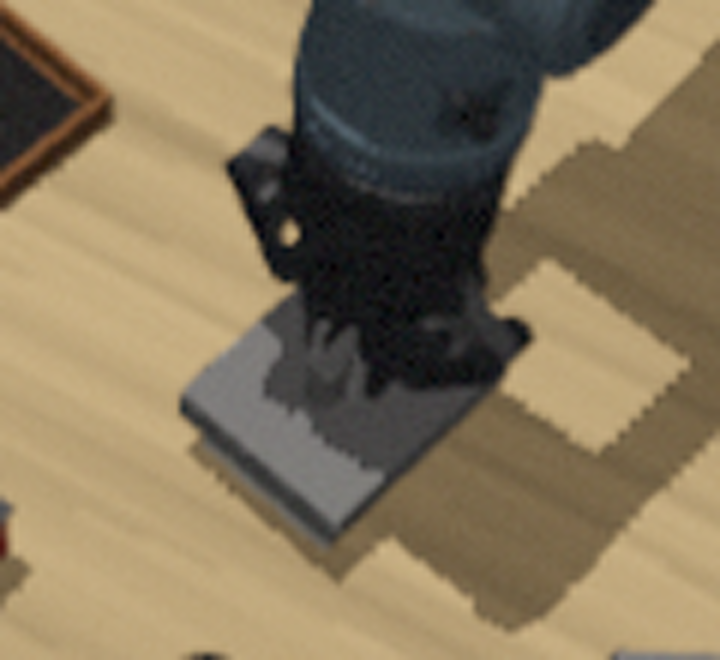

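View pics/w11c.png

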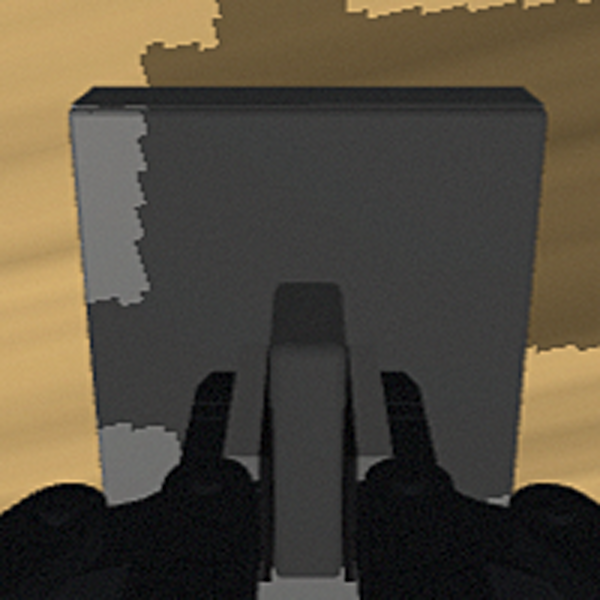

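```bash
python3 -m pendant '[[[0,0,-0.02,0,0,0],[0,0,-0.04,0,0,0],[0,0,-0.05,0,0,0],[0,0,-0.06,0,0,0],[0,0,-0.06,0,0,0],[0,0,-0.06,0,0,0],[0,0,-0.04,0,0,0],[0,0,0,0,0,0],[0,0,0,0,0,0]]]'
python3 -c "
from h import *
plan([.517,-.192,.09],166.5)
shot('wrist','w12');shot('scene','s12')
crop('s12',250,120,370,240,5,'s12c')"
```

```text
time_s: 13.58
eef_pos: [0.5563, 0.0242, 0.0991]
eef_rot: [-0.001, 0.116, 0.993, -0.0]
wrist_force: [-0.4, -0.3, -2.6]
opening: 0.134
t 13.57 pos [0.5563 0.0242 0.0991] yaw 166.66 tilt [-2.e-03 -3.e-04 -1.e+00] F [-0.4 -0.3 -2.6] open 0.134
shift units [-0.0583 -1.097   0.0463]
turn units [-0.0002 -0.0006  0.0009]
```

View pics/s12c.png

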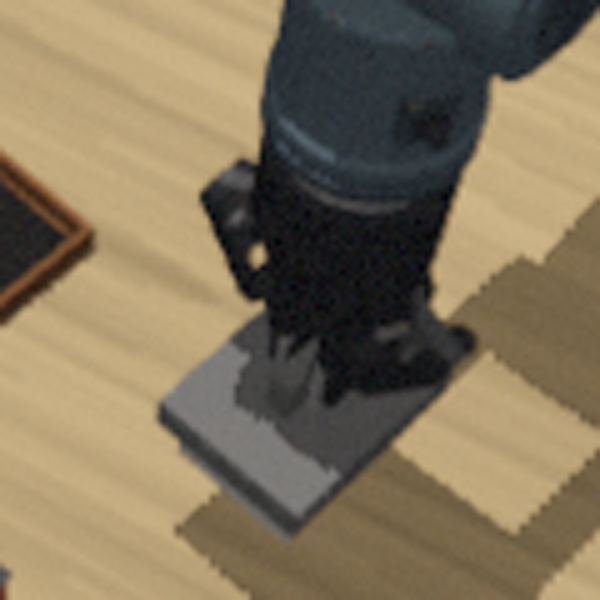

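View pics/w12.png

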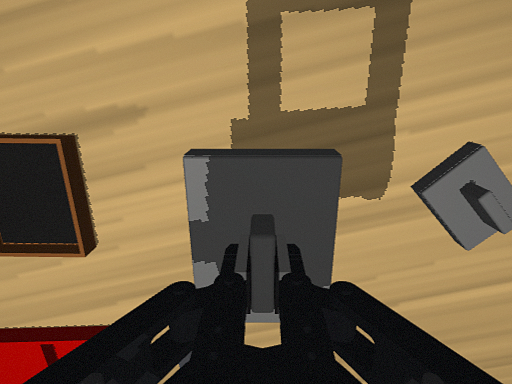

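```bash
python3 -m pendant '[[[-0.003,-0.05,0,0,0,0],[-0.005,-0.1,0,0,0,0],[-0.006,-0.12,0,0,0,0],[-0.006,-0.12,0,0,0,0],[-0.006,-0.12,0,0,0,0],[-0.006,-0.12,0,0,0,0],[-0.006,-0.12,0,0,0,0],[-0.006,-0.1,0,0,0,0],[-0.006,-0.05,0,0,0,0],[0,0,0,0,0,0],[0,0,0,0,0,0]]]'
python3 -c "
from h import *
plan([.5177,-.1895,.09],166.5)"
```

```text
time_s: 15.05
eef_pos: [0.5194, -0.1624, 0.0952]
eef_rot: [-0.005, 0.117, 0.993, 0.0]
wrist_force: [0.3, 0.3, -2.9]
opening: 0.124
t 15.05 pos [ 0.5194 -0.1624  0.0952] yaw 166.6 tilt [-0.0092  0.0011 -1.    ] F [ 0.3  0.3 -2.9] open 0.124
shift units [-0.0232 -0.1338  0.0259]
turn units [-0.0003 -0.0029  0.0006]
```

```bash
python3 -m pendant '[[[-0.01,-0.05,0,0,-0.0015,0],[-0.01,-0.05,0,0,-0.0015,0],[-0.003,-0.03,0,0,0,0],[0,0,0,0,0,0],[0,0,0,0,0,0]]]'
python3 -c "
from h import *
plan([.5177,-.1895,.09],166.5)
shot('wrist','w13');shot('scene','s13');shot('top','t13')
crop('s13',170,80,290,200,5,'s13c')
crop('t13',230,160,350,270,6,'t13c')"
```

```text
time_s: 15.68
eef_pos: [0.518, -0.1894, 0.0952]
eef_rot: [0.0, 0.116, 0.993, -0.0]
wrist_force: [-0.3, -0.2, -2.7]
opening: 0.127
t 15.68 pos [ 0.518  -0.1894  0.0952] yaw 166.7 tilt [ 5.e-04 -1.e-03 -1.e+00] F [-0.3 -0.2 -2.7] open 0.127
shift units [ 0.0016 -0.0009  0.0258]
turn units [-0.0003  0.0002  0.0011]
```

View pics/s13c.png

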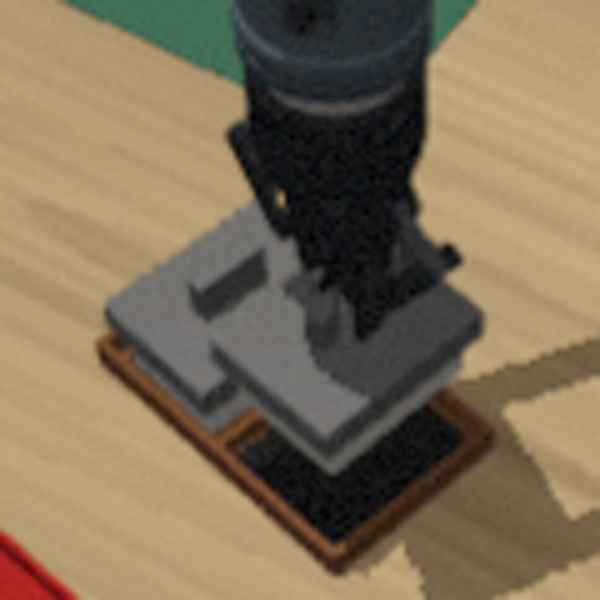

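View pics/w13.png

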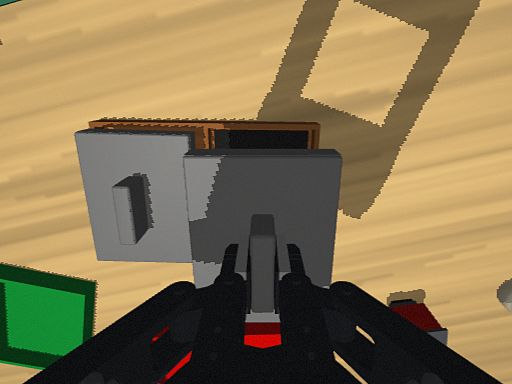

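```bash
python3 -c "
from h import *
crop('w13',180,105,340,175,5,'w13c')"
```

```text
(no output)
```

View pics/w13c.png

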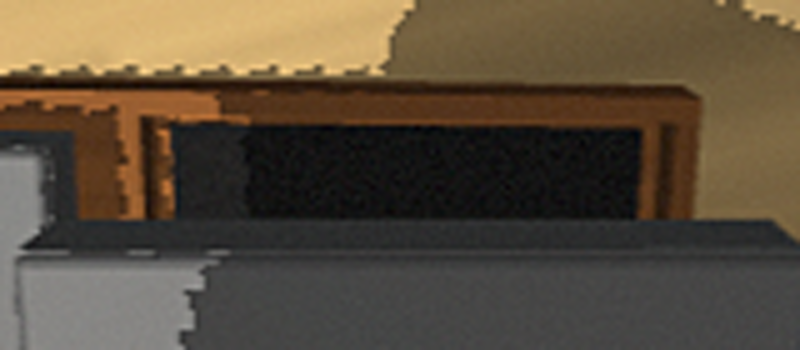

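View pics/t13c.png

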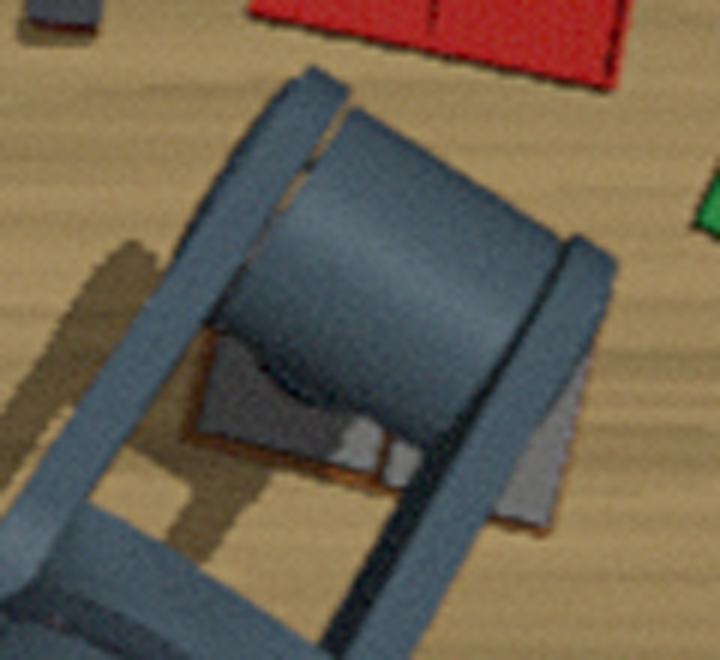

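```bash
python3 -m pendant '[[[0,0,0.04,0,0,0.0005],[0,0,0.05,0,0,0.0005],[0,0,0.05,0,0,0],[0,0,0.05,0,0,0],[0,0,0.05,0,0,0],[0,0,0.02,0,0,0],[0,0,0,0,0,0]]]'
python3 -c "
from h import *
plan([.5177,-.1895,.034],166.5)"
```

```text
time_s: 16.7
eef_pos: [0.5173, -0.1883, 0.0382]
eef_rot: [-0.001, 0.117, 0.993, 0.0]
wrist_force: [0.6, -0.4, -2.9]
opening: 0.13
t 16.7 pos [ 0.5173 -0.1883  0.0382] yaw 166.57 tilt [-1.4e-03  2.0e-04 -1.0e+00] F [ 0.6 -0.4 -2.9] open 0.13
shift units [-0.0031 -0.0052  0.021 ]
turn units [-0.     -0.0005  0.0004]
```

```bash
python3 -m pendant '[[[-0.002,-0.004,0.01,0,-0.0005,0],[0,0,0.006,0,0,0],[0,0,0,0,0,0]]]'
python3 -c "
from h import *
plan([.5177,-.1895,.034],166.5)"
```

```text
time_s: 17.08
eef_pos: [0.5183, -0.1898, 0.0357]
eef_rot: [0.001, 0.117, 0.993, -0.0]
wrist_force: [0.5, 0.0, -3.1]
opening: 0.128
t 17.07 pos [ 0.5183 -0.1898  0.0357] yaw 166.57 tilt [ 0.0018 -0.0012 -1.    ] F [ 0.5  0.  -3.1] open 0.128
shift units [0.0032 0.0006 0.0086]
turn units [-0.0002  0.0006  0.0004]
```

```bash
python3 -m pendant '[[[0.002,0,0.007,0,0.0006,0],[0,0,0.004,0,0,0],[0,0,0,0,0,0]]]'
python3 -c "
from h import *
plan([.5177,-.1895,.034],166.5)"
```

```text
time_s: 17.45
eef_pos: [0.5181, -0.1899, 0.034]
eef_rot: [0.0, 0.117, 0.993, -0.001]
wrist_force: [0.2, 0.3, -3.0]
opening: 0.127
t 17.45 pos [ 0.5181 -0.1899  0.034 ] yaw 166.57 tilt [ 3.0e-04 -1.2e-03 -1.0e+00] F [ 0.2  0.3 -3. ] open 0.127
shift units [ 0.0024  0.0013 -0.0002]
turn units [-0.0003  0.0002  0.0004]
```

```bash
python3 -m pendant '[[[0.001,0,0.006,0,0,0],[0,0,0.005,0,0,0],[0,0,0,0,0,0]]]'
python3 -c "
from h import *
plan([.5177,-.1895,.034],166.5)"
```

```text
time_s: 17.82
eef_pos: [0.5183, -0.19, 0.0341]
eef_rot: [0.0, 0.117, 0.993, -0.001]
wrist_force: [1.2, 0.6, -3.1]
opening: 0.124
t 17.82 pos [ 0.5183 -0.19    0.0341] yaw 166.59 tilt [ 6.0e-04 -1.5e-03 -1.0e+00] F [ 1.2  0.6 -3.1] open 0.124
shift units [0.0035 0.0015 0.0007]
turn units [-0.0004  0.0003  0.0005]
```

```bash
python3 -m pendant '[[[0.003,0.001,0.012,0,0,0],[0,0,0.01,0,0,0]]]'
python3 -c "
from h import *
plan([.5177,-.1895,.034],166.5)"
```

```text
time_s: 18.08
eef_pos: [0.5185, -0.1902, 0.0339]
eef_rot: [0.001, 0.117, 0.993, -0.001]
wrist_force: [-10.7, 4.8, 20.1]
opening: 0.128
t 18.07 pos [ 0.5185 -0.1902  0.0339] yaw 166.62 tilt [ 8.0e-04 -2.3e-03 -1.0e+00] F [-10.7   4.8  20.1] open 0.128
shift units [ 0.0045  0.0024 -0.0007]
turn units [-0.0006  0.0004  0.0007]
```

```bash
python3 -m pendant '[[[0.002,0.001,-0.001,0,0,0],[0,0,0,0,0,0]]]'
python3 -c "
from h import *
plan([.5177,-.1895,.034],166.5)
shot('scene','s14');crop('s14',170,80,290,200,5,'s14c')"
```

```text
time_s: 18.32
eef_pos: [0.5184, -0.19, 0.0342]
eef_rot: [0.001, 0.117, 0.993, -0.001]
wrist_force: [-0.1, 0.2, -2.3]
opening: 0.128
t 18.32 pos [ 0.5184 -0.19    0.0342] yaw 166.62 tilt [ 0.0017 -0.0027 -1.    ] F [-0.1  0.2 -2.3] open 0.128
shift units [0.0039 0.0016 0.0012]
turn units [-0.0007  0.0007  0.0007]
```

View pics/s14c.png

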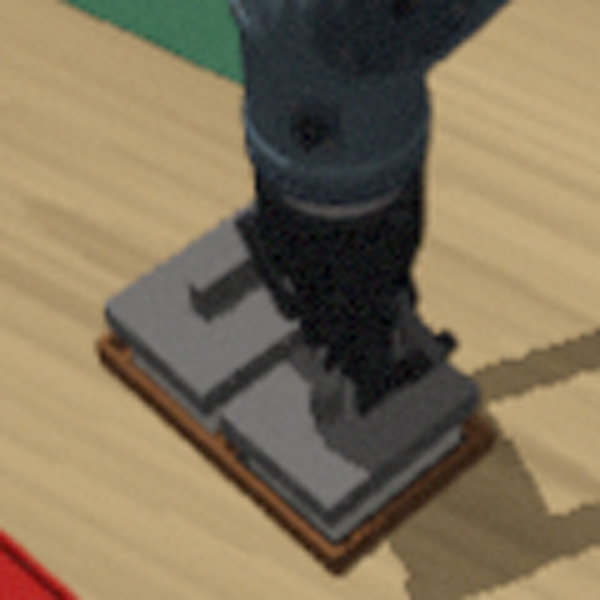

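The tub sits in the bay at the same height as its neighbour. Releasing with a partial opening, then going up.

```bash
python3 -m pendant '[[[0,0,0,0,0,0],[0,0,0,0,0,0],[0,0,0,0,0,0],[0,0,0,0,0,0]]]' 0.6
python3 -m pendant '[[[0,0,-0.03,0,0,0],[0,0,-0.06,0,0,0],[0,0,-0.1,0,0,0],[0,0,-0.2,0,0,0],[0,0,-0.2,0,0,0],[0,0,-0.2,0,0,0],[0.2,0.1,0,0,0,0],[0.25,0.1,0,0,0,0],[0.25,0.1,0,0,0,0],[0.1,0,0,0,0,0],[0,0,0,0,0,0],[0,0,0,0,0,0]]]'
python3 -c "
from h import *
plan([.5177,-.1895,.034],166.5)
shot('scene','s15');shot('top','t15');shot('wrist','w15');crop('s15',170,80,290,200,5,'s15c')
crop('t15',230,170,350,270,6,'t15c')"
```

```text
time_s: 18.88
eef_pos: [0.519, -0.1904, 0.0343]
eef_rot: [0.001, 0.117, 0.993, -0.001]
wrist_force: [-0.7, -0.8, -0.2]
opening: 0.397
time_s: 20.38
eef_pos: [0.376, -0.0935, 0.2066]
eef_rot: [0.009, 0.117, 0.993, -0.005]
wrist_force: [-0.3, -0.4, 0.4]
opening: 0.398
t 20.38 pos [ 0.376  -0.0935  0.2066] yaw 166.6 tilt [ 0.0161 -0.0111 -0.9998] F [-0.3 -0.4  0.4] open 0.398
shift units [-0.7846 -0.2967  0.8794]
turn units [-0.0022  0.0058  0.0005]
```

View pics/s15c.png

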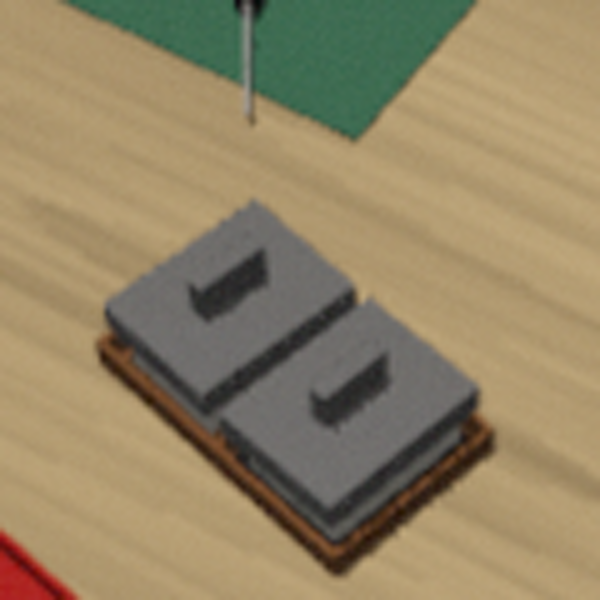

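View pics/t15c.png

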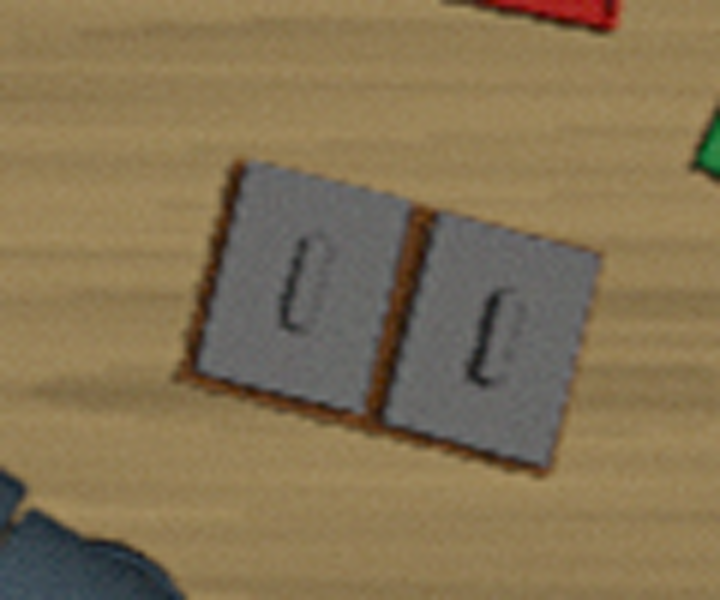

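View pics/t15.png

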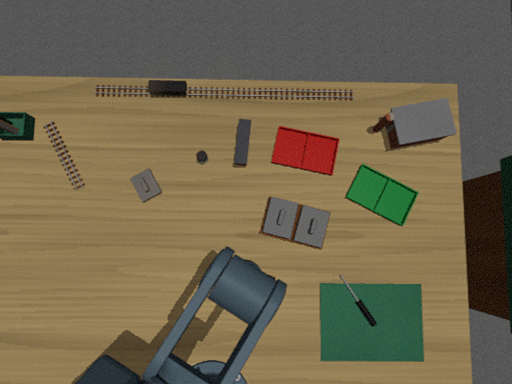

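View pics/w15.png

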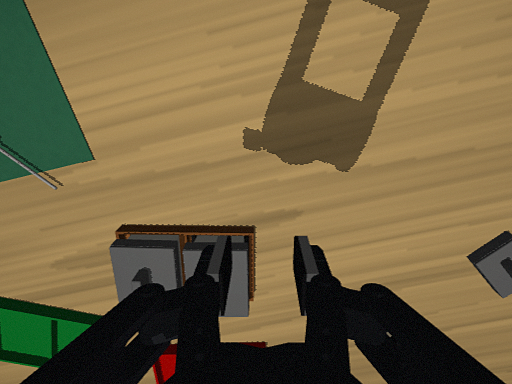

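```bash
python3 -c "
from h import *
t=load('t15');s=load('s15')
rect(t,[(240,160),(414,203),(366,416),(196,372)],.056,6,230,170)
rect(s,[(370,299),(480,390),(330,512),(222,415)],.056,5,170,80)
print(ctrl.hand_in())"
```

```text
centre [ 0.5164 -0.1905] sides [0.0858 0.1041 0.0831 0.1033] edge angs [76.8, 167.3, 76.2, 168.7]
centre [ 0.5209 -0.1881] sides [0.0808 0.1037 0.0797 0.1035] edge angs [76.1, 166.7, 76.0, 167.2]
the job is handed in; nothing more can be done
None
```

The job is done and handed in: the larger lid is pressed home on the open tub, and the closed tub stands released in the empty bay of the wooden tray. It took about 20.5 s of the 42 s allowed.

- **Lid grasp:** The first grasp closed on nothing. The finger ends really sit about 25 mm above the reported tool point, so the jaws closed above the bar without disturbing the lid. I allowed for that offset and the second grasp held.
- **Snapping:** The lid touched the catches at the expected height, snapped about 10 mm lower, and then met a hard stop at 41 N on the wrist. That is above the 10–12 N needed but well under the 120 N limit.
- **Placing:** The closed tub lifted by its bar (about 2.7 N) and went down upright onto the mat. The force rose to 20 N when it touched, and I eased off before letting go.

**Last checks:**
- The top and scene cameras put the lid centre at (0.516, -0.191) and (0.521, -0.188). That is within 4 mm of the bay centre, and the long side is parallel to the tray.
- The two cameras disagree by about 5 mm, as they did throughout.
- The lid looked level and the same height as the stored tub beside it. I did not measure its height separately afterwards.
- The small lid, stored tub, jar and boxcar look unmoved in the top view. The gripper is well clear and touching nothing.

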